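# Set the ball dish on the sprung index stage and hold it a quarter turn round

### The job

Pick up the dished plate by its overhead bar with the loose steel ball lying in it, and lower it over the two pins of the sprung index stage until it rests flush on the stage's round table, level and gently enough that the ball never runs out to the rim of the dish. Then turn plate and table a full quarter turn anticlockwise (seen from above), up to the stage's stop, and finish while still holding the plate there against the return spring, the ball in the middle of the dish. Leave the jar, the loupe and the small bottle standing where they are.

Things in the scene. Friction and masses are not known exactly. Their poses are not given: they have to be found in the camera images.
- ball_plate: bare aluminium plate 130 (x) x 90 (y) x 10 mm, 0.35 kg, loose; origin at the centre of its underside. Sunk in its middle: a dish 62 mm across, 7 mm deep, sides sloping 15 degrees. Two 10 mm through holes at x = +-52 mm, y = 0; fits either way round. Steel carrying bar along y over the middle: 12 mm thick (x), 92 long, 66 to 82 mm above the underside, on thin posts at y = +-39 mm
- bar_centre (a point): centre of the plate's carrying bar, 74 mm above the plate's underside: the place to grip, fingers closing along the plate's x. The ball's top lies 43 mm below the underside of the bar; there is nothing between
- dish_centre (a point): bottom of the dish, on the plate's vertical centre line, 2.5 mm above its underside
- steel_ball_center (a point): centre of the loose steel ball, 20 mm in diameter, 33 g, lying in the dish; at rest in the middle it is 10 mm above dish_centre. It rolls freely
- stage_base: index stage, fixed to the bench: square aluminium foot 150 x 150 mm and grey round housing, 34 mm high, under the round table. Origin at the centre of the underside, on the axis of the table. Its yaw varies
- stage_top (a point): centre of the flat top of the stage's round steel table (140 mm across, top 46 mm above the bench), on its axis; turns with the table. Its x axis points along the line of the two pins, 8 mm thick with round tips, 104 mm apart and 16 mm high above this top
- stage_pin_a (a point): tip of the pin on the table's +x side, 52 mm from the axis, 16 mm above the table
- stage_pin_b (a point): tip of the pin on the table's -x side
- stage_table (a joint): angle of the stage's table about the vertical, rad: 0 at the rest stop, growing anticlockwise seen from above to a firm stop at 1.571. A return spring drives it back to 0 when let go: it takes about 0.04 N m to start and 0.13 N m at the quarter turn
- nut_jar: white jar with a screw lid, 44 mm wide, 61 mm high, loose bystander; origin at its underside
- loupe: black loupe, 37 mm wide, 38 mm high, loose bystander; origin at its underside
- thread_bottle: small bottle with a tall cap, 29 mm wide, 96 mm high, loose bystander; origin at its underside

How it is judged:
By the outcome, as a careful person would: the job done as asked, in the order asked, and still so for the second after the job is handed in, while the arm keeps its last pose, push and grip.
It also fails if it takes over 64 s, if anything falls off the work surface, if the arm or the gripper's body presses on something with over 40 N, if the wrist force passes 120 N, or if a joint passes its speed limit or range.

### The arm

A 6-joint arm with a two-finger parallel gripper is mounted at the origin on a cart in front of the work surface, level with it; the furniture and walls round the work are solid. World frame = base frame: x ahead of the robot, y to its left, z up, the work surface at z = 0. Lengths are in m, angles in degrees, forces in N, time in s.
With the tool pointing down it reaches from about 0.4 to 0.825 m from the base axis. Payload 7 kg.
Tool frame: the origin (TCP) lies between the finger pads; the fingertips stand 25 mm ahead of it and the grasp point (between the pads) lies 6 mm ahead of it; z points along the fingers, y is the line along which they close (so a half turn about z gives the same grasp; the last joint's range is limited). The gripper opens to 88 mm and grips with 3 to 60 N. Pads are 19 mm wide; open, the fingers measure 130 mm over their backs; the gripper's body (78 mm by 193 mm) begins 47 mm behind the grasp point.
Start: joints at [84.402, 20.546, 0.682, 0, -70.136, -16.507], TCP at [0.254, 0.625, 0.252] pointing down, gripper open.
Joint ranges: [-176.03, 176.03], [-82.01, 121.73], [-58.28, 71.71], [-173.87, 95.51], [-174.79, -0.11], [-173.66, 173.66]. Speed limits (degrees/s): [136.94, 136.94, 172.46, 180, 180, 180].

### API

Orientations are given as [roll, pitch, yaw] about the fixed x, y, z axes, in that order (R = Rz(yaw) Ry(pitch) Rx(roll)).
In Python, from plant import r gives the robot as it stands.
- The arm moves only by the shell command python3 -m crank 'ROWS' [FORCE]. ROWS is JSON, a list of rows, each a list of 3 entries, a list of its own where there are three numbers: the turn, a rotation vector about the tool's x, y, z in degrees, then the shift along the tool's x, y, z in cm, then the closure, from -1 (fully open) to 1 (shut). In form: [[[wx, wy, wz], [dx, dy, dz], fingers], ...]. A call has 1 to 8 rows; each row shifts and turns the commanded pose from where the row before left it, along the tool's axes as they then stand; what a row does not reach is not made up. A row lasts 1/10 s, in which the tool goes at most 50 mm and 8.59 degrees, less where a joint would pass 70% of its speed; a pose out of reach is approached as far as the arm can. A call with a gripper value outside its range is refused whole. The fingers move at their own pace and stop on an object; FORCE is the grip in N (left out, the last holds). Time passes only in rows, so rows that do not move let the fingers close. It gives the time, the measured TCP pose, the force, the opening and the grip force at its end, in the units of the state.
- r.get_state(): the state, without advancing time (a new reading comes with each control period).
- r.capture(name): name is "scene" or "top" or "wrist"; returns a dict with "color" (480x640x3 uint8, red, green, blue), "range_z" (480x640 float32, m along the optical axis (not along the pixel's ray), 0 where there is no reading), "intrinsics" (3x3 intrinsics, pixels), "k1" (the pictures are not rectified: a ray, as slopes to the right and down, at radius r is drawn at 1 + k1 r^2 times it, then the intrinsics apply), "world_from_camera" (4x4, takes a point from camera to world coordinates); the wrist camera has in their place "hand_eye" (4x4, takes a point from camera to tool coordinates, whose origin is the TCP and whose axes are the flange's). Camera axes: x right, y down, z forward; pixel columns grow to the right and rows downward; lengths in m; the calibration is good to about 2 mm. A picture is of the moment at which its call begins: read the wrist's pose just before it.
- r.close_job(): hands the job in; it is judged then, once.
The state is a dict: "time_s": time; "joints": joint angles; "qd": joint speeds; "joint_torque": joint torques, N m; "tcp_pos": TCP position; "eef_rot": TCP orientation; "contact_force": force on the tool from outside, world axes, zero at the start; "moment": the same for the moment, N m; "gripper_width": finger opening in m; "gripper_force": force on a finger pad.
Only numpy, scipy, OpenCV 4.12 (cv2) and the standard library are available. Lean on these libraries where they do the work, as an engineer would, in place of code of your own. Each camera call takes 0.05 s, during which the arm holds its last target. There are 200 camera calls.

## Working session

There is one attempt and no reset: what is moved stays moved. The work goes in short steps, Python scripts to look and compute and a shell command to move; the robot and the scene stay as the last step left them, time stands still between calls to the robot, and variables do not carry over. Pictures are saved under pics/ and viewed, at most 10 in all, crops included, and the job is handed in when it is done.

```bash
mkdir -p pics
python3 - <<'E'
from plant import r
import cv2,numpy as np
s=r.get_state();print(s)
for n in("scene","top"):
    c=r.capture(n);np.savez(n+'.npz',**{k:v for k,v in c.items() if v is not None})
    cv2.imwrite(f'pics/{n}0.png',c['color'][:,:,::-1]);print(n,c['intrinsics'],c['k1'],c['world_from_camera'])
E
```

```text
{'time_s': 0.0, 'joints': array([ 8.44028399e+01,  2.05914713e+01,  6.33689417e-01, -2.02974309e-02,
       -7.01362293e+01, -1.65065844e+01]), 'qd': array([-0.1231715 ,  0.06049621, -0.10431826,  0.0747478 ,  0.05966463,
        0.056808  ]), 'joint_torque': array([ 1.87458012e-03, -5.82719529e+01,  2.93049413e+01,  6.99699953e+00,
        7.22914396e-03, -1.47234255e-04]), 'tcp_pos': array([0.25384731, 0.6249609 , 0.25062105]), 'eef_rot': array([ 1.79904442e+02, -8.41911564e-03, -2.21106499e+01]), 'contact_force': array([-0.41499649,  0.44356729,  0.00682163]), 'moment': array([ 0.02533709, -0.00682625, -0.03588669]), 'gripper_force': 0.0, 'gripper_width': 0.08765455297432241}
scene [[600.92950035   0.         320.00922538]
 [  0.         600.92950035 240.93767293]
 [  0.           0.           1.        ]] 0.0012633417882088904 [[ 0.65588021 -0.50601546  0.56015132 -0.16053777]
 [-0.75483308 -0.4464658   0.48051567 -0.60822887]
 [ 0.00694005 -0.73798147 -0.67478529  0.97845616]
 [ 0.          0.          0.          1.        ]]
top [[445.34181042   0.         314.99567395]
 [  0.         445.34181042 233.93710986]
 [  0.           0.           1.        ]] -0.05553520759580468 [[-2.26121956e-02 -9.74344661e-01  2.23922243e-01  3.61274384e-01]
 [-9.99734344e-01  2.30376530e-02 -7.12632622e-04  1.92700211e-02]
 [-4.46429314e-03 -2.23878871e-01 -9.74606752e-01  9.72556637e-01]
 [ 0.00000000e+00  0.00000000e+00  0.00000000e+00  1.00000000e+00]]
```

View pics/top0.png

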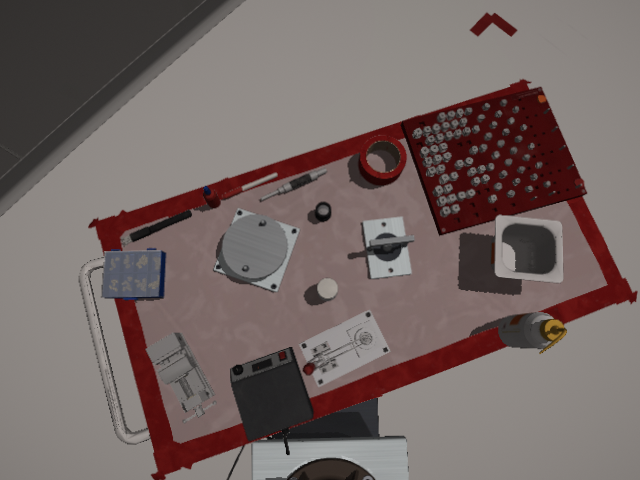

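View pics/scene0.png

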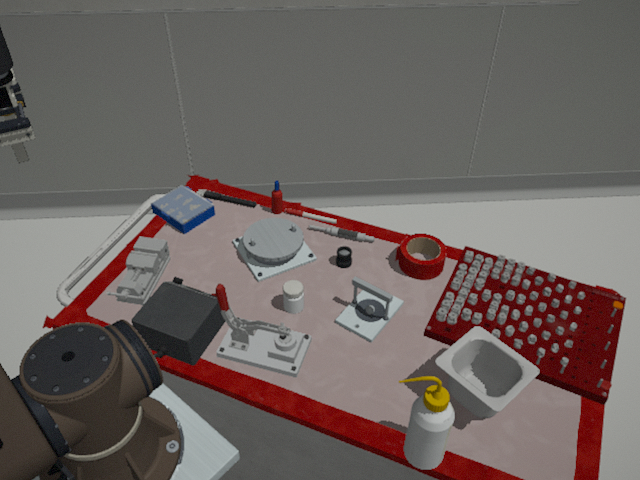

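The top view shows the plate at about (387,248), its bar running horizontally at (365–413, 243). The stage disc is at (255,248), with pins near (262,224) and (246,267). The jar is at (327,289), the loupe at (323,211), and the bottle at (210,196).

```bash
cat > h.py <<'E'
import cv2,numpy as np
def cast(c,px,z,T=None):
    T=c['world_from_camera'] if T is None else T
    u=cv2.undistortPoints(np.float64(px).reshape(-1,1,2),np.array(c['intrinsics']),np.array([float(c['k1']),0,0,0,0]))[:,0]
    d=np.c_[u,np.ones(len(u))]@T[:3,:3].T;o=T[:3,3]
    return o+d*((z-o[2])/d[:,2])[:,None]
E
python3 - <<'E'
import numpy as np,cv2
from h import *
for n in("top","scene"):
    c=dict(np.load(n+'.npz'));im=c['color'];hsv=cv2.cvtColor(im,cv2.COLOR_RGB2HSV)
    m=((hsv[:,:,1]<28)&(hsv[:,:,2]>120)).astype(np.uint8)
    m=cv2.morphologyEx(m,cv2.MORPH_CLOSE,np.ones((5,5)))
    rois={'top':[(350,205,75,85),(205,200,100,100)],'scene':[(325,270,85,75),(225,210,100,75)]}[n]
    for (x,y,w,h),z in zip(rois,(.01,.005)):
        s=np.zeros_like(m);s[y:y+h,x:x+w]=m[y:y+h,x:x+w]
        cs=max(cv2.findContours(s,0,2)[0],key=cv2.contourArea)
        p=cast(c,cs[:,0],z)[:,:2]
        rc=cv2.minAreaRect(np.float32(p*1000));print(n,z,rc)
    if n=='top':
        px=[[263,223],[246,268]]
        print('pins',cast(c,px,.062)); print('disc c',cast(c,[[255,248]],.046))
        print('bar',cast(c,[[367,246],[413,239]],.082),'plate px',cast(c,[[387,248]],.01))
        print('jar,loupe,bottle',cast(c,[[327,289],[323,211],[208,190]],.05))
    o=np.hstack([im[y-5:y+95,x-10:x+100] for x,y,w,h in rois]);cv2.imwrite(f'pics/c_{n}.png',cv2.resize(o,None,fx=3.4,fy=3.4,interpolation=2)[:,:,::-1])
E
```

```text
top 0.01 ((588.5808715820312, -143.32388305664062), (59.68535232543945, 107.68531036376953), 7.2132182121276855)
top 0.005 ((537.874267578125, 105.17279815673828), (59.634151458740234, 149.86691284179688), 69.92606353759766)
pins [[0.5967789  0.12788556 0.062     ]
 [0.50164543 0.16277807 0.062     ]]
disc c [[0.54654319 0.14661773 0.046     ]]
bar [[ 0.53813965 -0.0868532   0.082     ]
 [ 0.55049032 -0.18199083  0.082     ]] plate px [[ 0.54689241 -0.13932791  0.01      ]]
jar,loupe,bottle [[ 4.55823204e-01 -3.58501539e-03  5.00000000e-02]
 [ 6.23444610e-01  2.36587522e-04  5.00000000e-02]
 [ 6.77276750e-01  2.50168699e-01  5.00000000e-02]]
scene 0.01 ((559.798095703125, -130.26303100585938), (211.46336364746094, 188.53402709960938), 40.6363410949707)
scene 0.005 ((561.9288940429688, 162.753662109375), (258.4040832519531, 251.1177978515625), 41.36338806152344)
```

View pics/c_top.png

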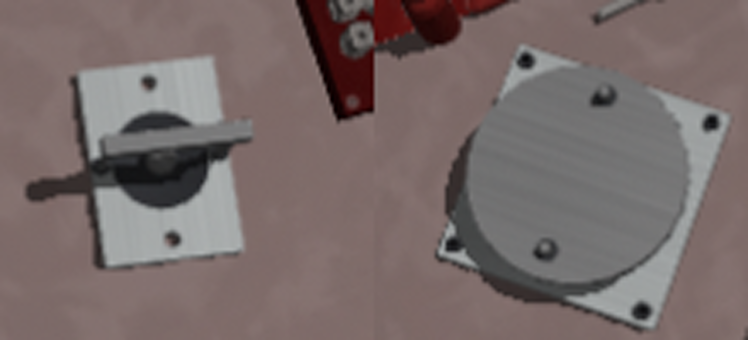

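The close crop shows the plate's holes at top px (384,224) and (391,270), its bar on top, and the pins at (262.6,222.9) and (245.3,267.4). From these, the bar centre is about (0.544,-0.134) with plate yaw about 7.4°. The stage is about (0.549,0.145) with yaw about -20°. Next I go to hover over the bar.

```bash
python3 -m crank '[[[0,0,7.56],[0,0,0],-1],[[0,0,7.56],[0,0,0],-1],[[0,0,7.56],[0,0,0],-1],[[0,0,7.56],[0,0,0],-1],[[0,0,7.56],[0,0,0],-1],[[0,0,7.56],[0,0,0],-1],[[0,0,7.56],[0,0,0],-1],[[0,0,7.56],[0,0,0],-1]]' 25
python3 -m crank '[[[0,0,0],[3.76,-0.905,0],-1],[[0,0,0],[3.76,-0.905,0],-1],[[0,0,0],[3.76,-0.905,0],-1],[[0,0,0],[3.76,-0.905,0],-1],[[0,0,0],[3.76,-0.905,0],-1],[[0,0,0],[3.76,-0.905,0],-1],[[0,0,0],[3.76,-0.905,0],-1],[[0,0,0],[3.76,-0.905,0],-1]]'
python3 -m crank '[[[0,0,0],[3.76,-0.905,0],-1],[[0,0,0],[3.76,-0.905,0],-1],[[0,0,0],[3.76,-0.905,0],-1],[[0,0,0],[3.76,-0.905,0],-1],[[0,0,0],[3.76,-0.905,0],-1],[[0,0,0],[3.76,-0.905,0],-1],[[0,0,0],[3.76,-0.905,0],-1],[[0,0,0],[3.76,-0.905,0],-1]]'
python3 -m crank '[[[0,0,0],[3.76,-0.905,0],-1],[[0,0,0],[3.76,-0.905,0],-1],[[0,0,0],[3.76,-0.905,0],-1],[[0,0,0],[3.76,-0.905,0],-1],[[0,0,0],[3.76,-0.905,0],-1],[[0,0,0],[0,0,0],-1],[[0,0,0],[0,0,0],-1],[[0,0,0],[0,0,0],-1]]'
python3 - <<'E'
from plant import r
import cv2,numpy as np
s=r.get_state();c=r.capture("wrist");np.savez('w1.npz',p=s['tcp_pos'],e=s['eef_rot'],**c)
cv2.imwrite('pics/w1.png',c['color'][:,:,::-1]);print(c['intrinsics'],c['k1'],c['hand_eye'],s)
E
```

```text
time_s: 0.9
tcp_pos: [0.2539, 0.6251, 0.251]
eef_rot: [180.0, -0.1, -82.9]
contact_force: [0.0, -0.3, -0.3]
gripper_width: 0.0874
gripper_force: 0.0
time_s: 1.7
tcp_pos: [0.3648, 0.3347, 0.2514]
eef_rot: [180.0, -0.0, -82.6]
contact_force: [0.6, 0.4, -0.8]
gripper_width: 0.0876
gripper_force: 0.0
time_s: 2.5
tcp_pos: [0.4753, 0.0459, 0.2515]
eef_rot: [180.0, 0.0, -82.6]
contact_force: [1.1, 0.1, -0.5]
gripper_width: 0.088
gripper_force: 0.0
time_s: 3.3
tcp_pos: [0.544, -0.1327, 0.2513]
eef_rot: [180.0, 0.0, -82.6]
contact_force: [-0.3, 0.3, 0.3]
gripper_width: 0.0879
gripper_force: 0.0
[[402.9050952    0.         323.50606544]
 [  0.         402.9050952  249.4822615 ]
 [  0.           0.           1.        ]] -0.024167092287377748 [[ 1.55386279e-03 -9.66202603e-01 -2.57779199e-01  6.94559282e-02]
 [ 9.99997946e-01  1.83678515e-03 -8.56729310e-04  3.66695730e-04]
 [ 1.30125909e-03 -2.57777338e-01  9.66203473e-01 -1.32109667e-01]
 [ 0.00000000e+00  0.00000000e+00  0.00000000e+00  1.00000000e+00]] {'time_s': 3.3, 'joints': array([ 6.31611076e+00,  9.78057203e+00, -1.40414393e+01, -1.29061008e-02,
       -6.62082926e+01,  1.10607310e+00]), 'qd': array([ 0.99576292, -0.6626842 , -0.0859331 ,  0.02846838,  0.06338424,
        0.04967631]), 'joint_torque': array([-7.22764302e-01, -4.18993843e+01,  2.86132962e+01,  6.81979492e+00,
        3.85363307e-02,  5.92829616e-03]), 'tcp_pos': array([ 0.54399551, -0.13268561,  0.25132907]), 'eef_rot': array([ 1.79969929e+02,  1.23893388e-02, -8.25830290e+01]), 'contact_force': array([-0.30251741,  0.29430775,  0.25514436]), 'moment': array([ 0.14858455,  0.00179371, -0.02135279]), 'gripper_force': 0.0, 'gripper_width': 0.08791892522600957}
```

View pics/w1.png

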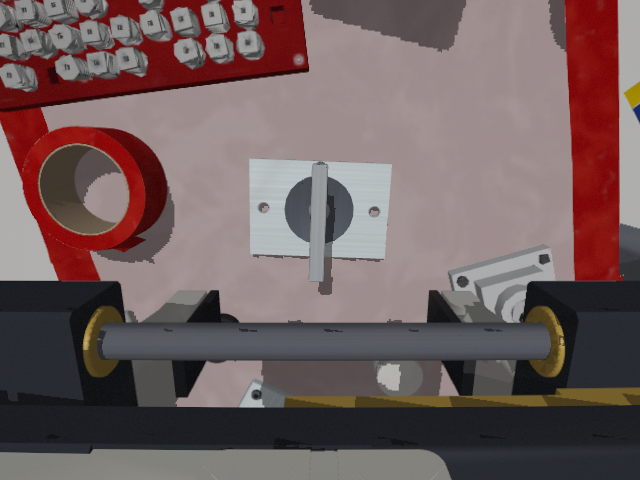

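The wrist view shows the plate with holes at (264,208) and (374,212). The bar's top face runs from (320,164) to (316,281).

```bash
cat >> h.py <<'E'
from scipy.spatial.transform import Rotation as R
def wT(c,p,e):
    T=np.eye(4);T[:3,:3]=R.from_euler('xyz',e,degrees=True).as_matrix();T[:3,3]=p;return T@c['hand_eye']
E
python3 - <<'E'
from h import *
c=dict(np.load('w1.npz'));T=wT(c,c['p'],c['e'])
g=cv2.cvtColor(c['color'],cv2.COLOR_RGB2HSV)
m=((g[:,:,1]<28)&(g[:,:,2]>120)).astype(np.uint8);s=m*0;s[150:290,240:400]=m[150:290,240:400]
b=s.copy(); b[:,:305]=0;b[:,330:]=0; b=cv2.morphologyEx(b,2,np.ones((3,3)))
s[263:]=0;s[:157]=0
q=cv2.findContours(cv2.morphologyEx(s,3,np.ones((9,9))),0,2)[0];q=max(q,key=cv2.contourArea)
print(cv2.minAreaRect(np.float32(cast(c,q[:,0],.01,T)[:,:2]*1000)))
h=cast(c,[[264,208],[374,212]],.008,T);print('holes',h,h.mean(0),np.degrees(np.arctan2(*(h[1]-h[0])[1::-1])))
e=cast(c,[[320,164],[316,281]],.082,T);print('bar',e,e.mean(0),np.degrees(np.arctan2(*(e[0]-e[1])[:2])), np.linalg.norm(e[0]-e[1]))
E
```

```text
((548.6551513671875, -138.9923095703125), (153.95877075195312, 99.27544403076172), 7.520265579223633)
holes [[ 0.6005563  -0.13487645  0.008     ]
 [ 0.49750349 -0.14463335  0.008     ]] [ 0.5490299 -0.1397549  0.008    ] -174.5914383565401
bar [[ 0.55341682 -0.18581102  0.082     ]
 [ 0.54490378 -0.09543835  0.082     ]] [ 0.5491603  -0.14062468  0.082     ] 174.61866234043967 0.09077274635417885
```

```bash
python3 -m crank '[[[0,0,2],[0.79,-0.43,0],-1],[[0,0,0],[0,0,3],-1],[[0,0,0],[0,0,3],-1],[[0,0,0],[0,0,3],-1],[[0,0,0],[0,0,2],-1],[[0,0,0],[0,0,1],-1],[[0,0,0],[0,0,0],-1],[[0,0,0],[0,0,0],-1]]' 30
python3 - <<'E'
from plant import r
import cv2,numpy as np
s=r.get_state();c=r.capture("wrist");np.savez('w2.npz',p=s['tcp_pos'],e=s['eef_rot'],**c)
cv2.imwrite('pics/w2.png',c['color'][:,:,::-1]);print(s['tcp_pos'],s['eef_rot'])
E
```

```text
time_s: 4.15
tcp_pos: [0.5504, -0.1403, 0.1325]
eef_rot: [-179.9, -0.0, -84.6]
contact_force: [1.2, -0.2, 0.2]
gripper_width: 0.0877
gripper_force: 0.0
[ 0.55041938 -0.1402811   0.13249795] [-1.79937738e+02 -2.35608273e-02 -8.45658398e+01]
```

View pics/w2.png

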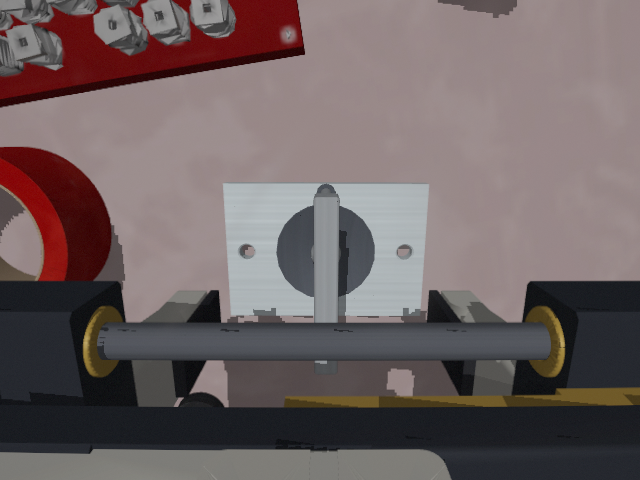

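The plate is square to the tool and the bar (column 326) is within about 1 mm of the finger centre. I go down and grip gently.

```bash
python3 -m crank '[[[0,0,0],[0,0.1,1],-1],[[0,0,0],[0,0,1.5],-1],[[0,0,0],[0,0,1.2],-1],[[0,0,0],[0,0,0.9],-1],[[0,0,0],[0,0,0.4],-1],[[0,0,0],[0,0,0.2],-1],[[0,0,0],[0,0,0],-1],[[0,0,0],[0,0,0],-1]]' 30
python3 -m crank '[[[0,0,0],[0,0,0],-0.3],[[0,0,0],[0,0,0],0],[[0,0,0],[0,0,0],0.3],[[0,0,0],[0,0,0],0.5],[[0,0,0],[0,0,0],0.6],[[0,0,0],[0,0,0],0.7],[[0,0,0],[0,0,0],0.8],[[0,0,0],[0,0,0],1]]' 30
python3 -m crank '[[[0,0,0],[0,0,0],1],[[0,0,0],[0,0,0],1],[[0,0,0],[0,0,0],1],[[0,0,0],[0,0,0],1],[[0,0,0],[0,0,0],1]]' 55
```

```text
time_s: 5.0
tcp_pos: [0.549, -0.1405, 0.0799]
eef_rot: [-180.0, -0.0, -84.6]
contact_force: [0.6, 0.9, 0.6]
gripper_width: 0.0875
gripper_force: 0.0
time_s: 5.8
tcp_pos: [0.5487, -0.1405, 0.0796]
eef_rot: [180.0, -0.0, -84.6]
contact_force: [-0.2, -0.4, -0.5]
gripper_width: 0.0293
gripper_force: 0.0
time_s: 6.3
tcp_pos: [0.5488, -0.1405, 0.0796]
eef_rot: [-180.0, -0.0, -84.6]
contact_force: [1.6, 0.8, -1.0]
gripper_width: 0.0119
gripper_force: 55.0
```

```bash
python3 -m crank '[[[0,0,0],[0,0,-0.1],1],[[0,0,0],[0,0,-0.3],1],[[0,0,0],[0,0,-0.5],1],[[0,0,0],[0,0,-0.8],1],[[0,0,0],[0,0,-1.1],1],[[0,0,0],[0,0,-1.4],1],[[0,0,0],[0,0,-1.6],1],[[0,0,0],[0,0,-1.4],1]]'
python3 -m crank '[[[0,0,0],[0,0,-1.1],1],[[0,0,0],[0,0,-0.8],1],[[0,0,0],[0,0,-0.5],1],[[0,0,0],[0,0,-0.3],1],[[0,0,0],[0,0,-0.1],1],[[0,0,0],[0,0,0],1],[[0,0,0],[0,0,0],1],[[0,0,0],[0,0,0],1]]'
python3 - <<'E'
from plant import r
import cv2,numpy as np
s=r.get_state();c=r.capture("wrist");np.savez('w3.npz',p=s['tcp_pos'],e=s['eef_rot'],**c)
cv2.imwrite('pics/w3.png',c['color'][:,:,::-1]);print(s['tcp_pos'],s['eef_rot'])
E
```

```text
time_s: 7.1
tcp_pos: [0.5489, -0.1405, 0.1534]
eef_rot: [-179.9, -0.0, -84.6]
contact_force: [-0.1, 0.4, -3.7]
gripper_width: 0.0114
gripper_force: 55.0
time_s: 7.9
tcp_pos: [0.5484, -0.1405, 0.1791]
eef_rot: [180.0, 0.0, -84.6]
contact_force: [0.2, 0.5, -2.8]
gripper_width: 0.0118
gripper_force: 55.0
[ 0.54844715 -0.14047815  0.17908967] [ 1.79950077e+02  3.85653648e-03 -8.45873694e+01]
```

View pics/w3.png

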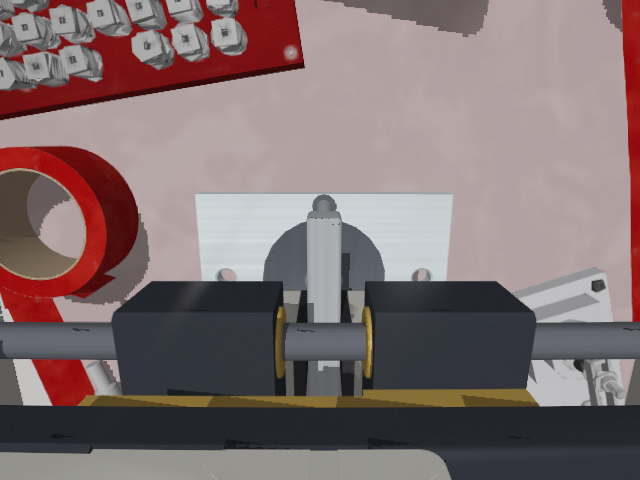

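The plate hangs level, with its far edge straight at row 193. Next I turn by 25.5° and carry it just past the stage, so that the wrist camera sees the pins ahead of the plate.

```bash
python3 -m crank '[[[0,0,1],[0,0,0],1],[[0,0,2.5],[0,0,0],1],[[0,0,4],[0,0,0],1],[[0,0,5.25],[0,0,0],1],[[0,0,5.25],[0,0,0],1],[[0,0,4],[0,0,0],1],[[0,0,2.5],[0,0,0],1],[[0,0,1],[0,0,0],1]]'
python3 -m crank '[[[0,0,0],[-0.3,0.08,-0.02],1],[[0,0,0],[-0.6,0.16,-0.04],1],[[0,0,0],[-0.9,0.23,-0.06],1],[[0,0,0],[-1.21,0.31,-0.08],1],[[0,0,0],[-1.51,0.39,-0.1],1],[[0,0,0],[-1.81,0.47,-0.12],1],[[0,0,0],[-2.11,0.54,-0.14],1],[[0,0,0],[-2.11,0.54,-0.14],1]]'
python3 -m crank '[[[0,0,0],[-2.11,0.54,-0.14],1],[[0,0,0],[-2.11,0.54,-0.14],1],[[0,0,0],[-2.11,0.54,-0.14],1],[[0,0,0],[-2.11,0.54,-0.14],1],[[0,0,0],[-2.11,0.54,-0.14],1],[[0,0,0],[-2.11,0.54,-0.14],1],[[0,0,0],[-2.11,0.54,-0.14],1],[[0,0,0],[-2.11,0.54,-0.14],1]]'
python3 -m crank '[[[0,0,0],[-2.11,0.54,-0.14],1],[[0,0,0],[-2.11,0.54,-0.14],1],[[0,0,0],[-1.81,0.47,-0.12],1],[[0,0,0],[-1.51,0.39,-0.1],1],[[0,0,0],[-1.21,0.31,-0.08],1],[[0,0,0],[-0.9,0.23,-0.06],1],[[0,0,0],[-0.6,0.16,-0.04],1],[[0,0,0],[-0.3,0.08,-0.02],1]]'
python3 -m crank '[[[0,0,0],[0,0,0],1],[[0,0,0],[0,0,0],1],[[0,0,0],[0,0,0],1]]'
python3 - <<'E'
from plant import r
import cv2,numpy as np
s=r.get_state();c=r.capture("wrist");np.savez('w4.npz',p=s['tcp_pos'],e=s['eef_rot'],**c)
cv2.imwrite('pics/w4.png',c['color'][:,:,::-1]);print(s['tcp_pos'],s['eef_rot'])
E
```

```text
time_s: 8.75
tcp_pos: [0.5486, -0.1405, 0.1795]
eef_rot: [180.0, -0.0, -110.2]
contact_force: [0.6, -0.0, -3.5]
gripper_width: 0.0114
gripper_force: 55.0
time_s: 9.55
tcp_pos: [0.5594, -0.0301, 0.1868]
eef_rot: [-180.0, 0.0, -110.1]
contact_force: [0.3, 0.0, -2.9]
gripper_width: 0.0117
gripper_force: 55.0
time_s: 10.35
tcp_pos: [0.5764, 0.1435, 0.1979]
eef_rot: [-180.0, 0.0, -110.0]
contact_force: [1.2, 0.2, -3.3]
gripper_width: 0.0116
gripper_force: 55.0
time_s: 11.15
tcp_pos: [0.5875, 0.25, 0.2047]
eef_rot: [180.0, -0.0, -110.1]
contact_force: [-0.5, -1.3, -2.5]
gripper_width: 0.0116
gripper_force: 55.0
time_s: 11.45
tcp_pos: [0.5874, 0.2492, 0.2048]
eef_rot: [180.0, -0.0, -110.1]
contact_force: [0.5, -0.3, -4.1]
gripper_width: 0.0115
gripper_force: 55.0
[0.58737683 0.24923204 0.2047842 ] [ 1.79994034e+02 -5.44035924e-03 -1.10115172e+02]
```

View pics/w4.png

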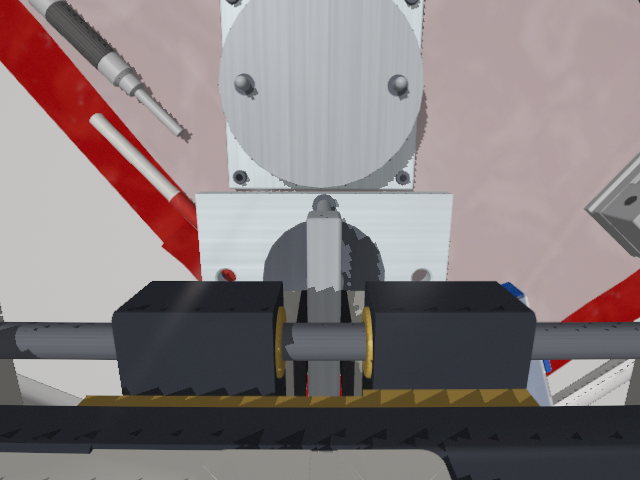

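The pins are at about (244,83) and (399,84), square to the plate. I zoom in on the pins and on the plate's edge.

Run:
```python
from h import *
c=dict(np.load('w4.npz'));im=c['color']
f=lambda a:cv2.resize(a,None,fx=8,fy=8,interpolation=1)
o=np.vstack([np.hstack([f(im[65:102,225:272]),f(im[65:102,380:427])]),np.hstack([f(im[258:288,205:252]),f(im[258:288,397:444])])])
cv2.imwrite('pics/w4c.png',o[:,:,::-1]);print(o.shape)
```

```text
(536, 752, 3)
```

View pics/w4c.png

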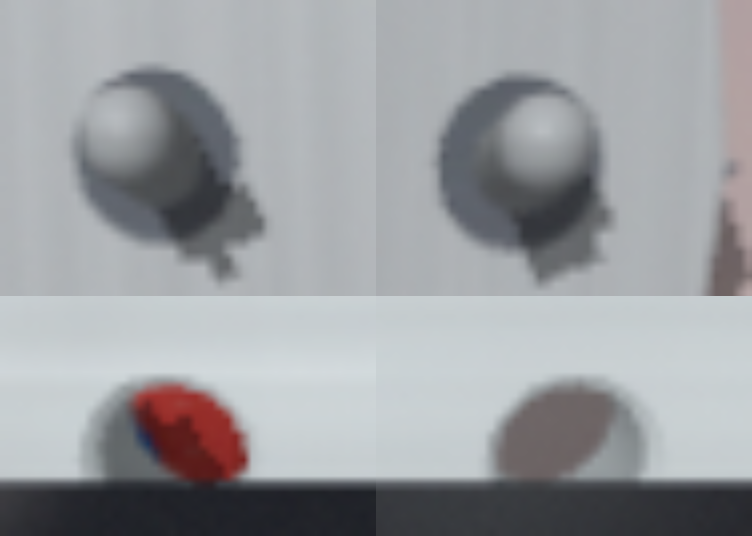

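The crop shows pin tips at (240.6,81.2) and (400.9,82.4), pin collars at (244.6,84.4) and (398,85.2), and plate holes at (225.8,278.2) and (421.1,278.2).

Run:
```python
from h import *
c=dict(np.load('w4.npz'));T0=np.eye(4)@c['hand_eye']
F=np.diag([1,-1,-1,1.]);F[2,3]=c['p'][2];T=F@c['hand_eye']  # level tool frame, z world, y flipped
p=c['p'][2]
for n,px,z in(('tips',[[240.6,81.2],[400.9,82.4]],.058),('collars',[[244.6,84.4],[398,85.2]],.046),('holes',[[225.8,278.2],[421.1,278.2]],p-.07),('edge',[[197,193.5],[452,194]],p-.07)):
    q=cast(c,px,z,T);q[:,1]*=-1
    d=q[1]-q[0];print(n,(q*1000).round(1).tolist(),'mid mm',(q.mean(0)*1000).round(1),'len',np.linalg.norm(d)*1000,'ang',np.degrees(np.arctan2(-d[0],d[1])))
```

```text
tips [[107.7, -53.9, 58.0], [107.1, 50.0, 58.0]] mid mm [107.4  -2.   58. ] len 103.84507296485955 ang 0.3330906226795903
collars [[107.3, -53.6, 46.0], [107.0, 50.2, 46.0]] mid mm [107.2  -1.7  46. ] len 103.81457451832713 ang 0.2091693508799472
holes [[-0.3, -51.7, 134.8], [-0.1, 51.8, 134.8]] mid mm [-2.000e-01  1.000e-01  1.348e+02] len 103.54920729469124 ang -0.11917219839002072
edge [[44.5, -63.5, 134.8], [44.5, 64.5, 134.8]] mid mm [ 44.5   0.5 134.8] len 128.0470571135704 ang 0.011444463957292064
```

```bash
python3 -m crank '[[[0,0,0],[0.16,0,0],1],[[0,0,0],[0.33,0,0],1],[[0,0,0],[0.49,0,0],1],[[0,0,0.1],[0.65,-0.04,0],1],[[0,0,0.1],[0.81,-0.04,0],1],[[0,0,0.1],[0.98,-0.04,0],1],[[0,0,0],[0.98,-0.04,0],1],[[0,0,0],[0.98,-0.04,0],1]]'
python3 -m crank '[[[0,0,0],[0.98,0,0],1],[[0,0,0],[0.98,0,0],1],[[0,0,0],[0.98,0,0],1],[[0,0,0],[0.81,0,0],1],[[0,0,0],[0.65,0,0],1],[[0,0,0],[0.49,0,0],1],[[0,0,0],[0.33,0,0],1],[[0,0,0],[0.16,0,0],1]]'
python3 -m crank '[[[0,0,0],[0,0,0.2],1],[[0,0,0],[0,0,0.5],1],[[0,0,0],[0,0,0.8],1],[[0,0,0],[0,0,1],1],[[0,0,0],[0,0,1],1],[[0,0,0],[0,0,0.8],1],[[0,0,0],[0,0,0.5],1],[[0,0,0],[0,0,0.3],1]]'
python3 -m crank '[[[0,0,0],[0,0,0.2],1],[[0,0,0],[0,0,0.1],1],[[0,0,0],[0,0,0],1],[[0,0,0],[0,0,0],1]]'
python3 -c "
from plant import r
s=r.get_state();print(s['tcp_pos'],s['eef_rot'],s['contact_force'],s['moment'])"
```

```text
time_s: 12.3
tcp_pos: [0.5704, 0.1976, 0.2048]
eef_rot: [-180.0, 0.0, -110.4]
contact_force: [-0.2, -0.9, -3.7]
gripper_width: 0.0117
gripper_force: 55.0
time_s: 13.1
tcp_pos: [0.5519, 0.148, 0.2048]
eef_rot: [-180.0, 0.0, -110.4]
contact_force: [-0.2, 0.1, -3.0]
gripper_width: 0.0115
gripper_force: 55.0
time_s: 13.9
tcp_pos: [0.5518, 0.148, 0.153]
eef_rot: [180.0, -0.0, -110.4]
contact_force: [-0.0, 0.0, -2.6]
gripper_width: 0.0111
gripper_force: 55.0
time_s: 14.3
tcp_pos: [0.5521, 0.1482, 0.1511]
eef_rot: [-180.0, 0.0, -110.4]
contact_force: [0.1, -0.8, -2.7]
gripper_width: 0.0114
gripper_force: 55.0
[0.55211264 0.1482235  0.15108542] [-1.79978556e+02  2.37914520e-02 -1.10382477e+02] [ 0.05447853 -0.81663651 -2.66800196] [ 0.07247206 -0.03876573 -0.07148606]
```

```bash
python3 -m crank '[[[0,0,0],[0,0,0.1],1],[[0,0,0],[0,0,0.2],1],[[0,0,0],[0,0,0.2],1],[[0,0,0],[0,0,0.2],1],[[0,0,0],[0,0,0.1],1],[[0,0,0],[0,0,0.1],1],[[0,0,0],[0,0,0.1],1],[[0,0,0],[0,0,0],1]]'
python3 -m crank '[[[0,0,0],[0,0,0.1],1],[[0,0,0],[0,0,0.1],1],[[0,0,0],[0,0,0.05],1],[[0,0,0],[0,0,0],1]]'
python3 -c "
from plant import r
s=r.get_state();print(s['tcp_pos'],s['eef_rot'],s['contact_force'],s['moment'])"
```

```text
time_s: 15.1
tcp_pos: [0.5519, 0.1481, 0.1406]
eef_rot: [180.0, -0.0, -110.4]
contact_force: [0.1, -0.3, -3.5]
gripper_width: 0.0116
gripper_force: 55.0
time_s: 15.5
tcp_pos: [0.5519, 0.1481, 0.1381]
eef_rot: [180.0, -0.0, -110.4]
contact_force: [-0.1, -0.6, -3.7]
gripper_width: 0.0118
gripper_force: 55.0
[0.5518947  0.14810711 0.1381397 ] [ 1.79992525e+02 -9.87390456e-03 -1.10385975e+02] [-0.07392144 -0.57221193 -3.69852726] [ 0.13591657 -0.04095199 -0.00095117]
```

No contact force with the underside 3.5 mm below the pin tips, so the pins are entering. I continue down.

```bash
python3 -m crank '[[[0,0,0],[0,0,0.1],1],[[0,0,0],[0,0,0.15],1],[[0,0,0],[0,0,0.15],1],[[0,0,0],[0,0,0.15],1],[[0,0,0],[0,0,0.15],1],[[0,0,0],[0,0,0.1],1],[[0,0,0],[0,0,0.05],1],[[0,0,0],[0,0,0],1]]'
python3 -m crank '[[[0,0,0],[0,0,0.05],1],[[0,0,0],[0,0,0.05],1],[[0,0,0],[0,0,0.05],1],[[0,0,0],[0,0,0.05],1],[[0,0,0],[0,0,0.05],1],[[0,0,0],[0,0,0],1],[[0,0,0],[0,0,0],1]]'
python3 -c "
from plant import r
s=r.get_state();print(s['tcp_pos'],s['eef_rot'],s['contact_force'],s['moment'])"
```

```text
time_s: 16.3
tcp_pos: [0.5519, 0.1481, 0.1297]
eef_rot: [180.0, -0.0, -110.4]
contact_force: [-0.6, 0.9, -3.1]
gripper_width: 0.0116
gripper_force: 55.0
time_s: 17.0
tcp_pos: [0.5519, 0.1481, 0.1272]
eef_rot: [180.0, -0.0, -110.4]
contact_force: [-0.1, 0.2, -3.3]
gripper_width: 0.0111
gripper_force: 55.0
[0.55193966 0.14812836 0.12724568] [ 1.79999174e+02 -2.17916277e-03 -1.10384408e+02] [-0.14897849  0.24777796 -3.3240597 ] [ 0.07743516 -0.09823418  0.00554142]
```

```bash
python3 -m crank '[[[0,0,0],[0,0,0.05],1],[[0,0,0],[0,0,0.05],1],[[0,0,0],[0,0,0.03],1],[[0,0,0],[0,0,0],1],[[0,0,0],[0,0,0],1]]'
python3 -m crank '[[[0,0,0],[0,0,0.03],1],[[0,0,0],[0,0,0.02],1],[[0,0,0],[0,0,0],1],[[0,0,0],[0,0,0],1]]'
```

```text
time_s: 17.5
tcp_pos: [0.552, 0.1481, 0.126]
eef_rot: [-180.0, -0.0, -110.4]
contact_force: [-0.1, 0.4, -3.2]
gripper_width: 0.0116
gripper_force: 55.0
time_s: 17.9
tcp_pos: [0.552, 0.1481, 0.1256]
eef_rot: [-180.0, 0.0, -110.4]
contact_force: [-1.2, 0.0, -1.6]
gripper_width: 0.012
gripper_force: 55.0
```

```bash
python3 -m crank '[[[0,0,0],[0,0,0.02],1],[[0,0,0],[0,0,0.02],1],[[0,0,0],[0,0,0],1],[[0,0,0],[0,0,0],1]]'
python3 -c "
from plant import r
s=r.get_state();print(s['tcp_pos'],s['eef_rot'],s['contact_force'],s['moment'],s['joints'])"
```

```text
time_s: 18.3
tcp_pos: [0.552, 0.1482, 0.1256]
eef_rot: [-180.0, 0.0, -110.4]
contact_force: [-3.3, -0.6, 5.7]
gripper_width: 0.0115
gripper_force: 55.0
[0.55200709 0.14816965 0.1255755 ] [-1.79981023e+02  1.38548908e-02 -1.10376306e+02] [-3.34464801 -0.57781771  5.73341219] [-0.03377322  1.22631291  0.02792707] [ 3.46379777e+01  1.74081503e+01 -2.19907805e+01  9.84298679e-03
 -5.05788376e+01 -5.50205350e+01]
```

It is seated: contact at TCP z 0.1256, as predicted for flush. I start the turn and watch the side forces.

```bash
python3 -m crank '[[[0,0,-1],[0,0,0],1],[[0,0,-2],[0,0,0],1],[[0,0,-3],[0,0,0],1],[[0,0,-3],[0,0,0],1],[[0,0,-3],[0,0,0],1],[[0,0,-3],[0,0,0],1],[[0,0,-2],[0,0,0],1],[[0,0,-1],[0,0,0],1]]'
python3 -c "
from plant import r
s=r.get_state();print(s['tcp_pos'],s['eef_rot'],s['contact_force'],s['moment'])"
```

```text
time_s: 19.1
tcp_pos: [0.5519, 0.148, 0.1256]
eef_rot: [-180.0, -0.0, -92.3]
contact_force: [-3.3, -1.0, 5.5]
gripper_width: 0.0114
gripper_force: 55.0
[0.55192332 0.14803365 0.12555215] [-1.79988286e+02 -3.38892828e-03 -9.23034570e+01] [-3.28468613 -1.01832827  5.50004132] [-0.2692491   1.27363921 -0.07998796]
```

```bash
python3 -m crank '[[[0,0,-1],[0,0,0],1],[[0,0,-2],[0,0,0],1],[[0,0,-3],[0,0,0],1],[[0,0,-4],[0,0,0],1],[[0,0,-4],[0,0,0],1],[[0,0,-3],[0,0,0],1],[[0,0,-2],[0,0,0],1],[[0,0,-1],[0,0,0],1]]'
python3 -m crank '[[[0,0,-1],[0,0,0],1],[[0,0,-2],[0,0,0],1],[[0,0,-3],[0,0,0],1],[[0,0,-4],[0,0,0],1],[[0,0,-4],[0,0,0],1],[[0,0,-3],[0,0,0],1],[[0,0,-2],[0,0,0],1],[[0,0,-1],[0,0,0],1]]'
python3 -m crank '[[[0,0,-1],[0,0,0],1],[[0,0,-2],[0,0,0],1],[[0,0,-3],[0,0,0],1],[[0,0,-4],[0,0,0],1],[[0,0,-4],[0,0,0],1],[[0,0,-3],[0,0,0],1],[[0,0,-2],[0,0,0],1],[[0,0,-1],[0,0,0],1]]'
python3 - <<'E'
from plant import r
import cv2,numpy as np
s=r.get_state();print(s['tcp_pos'],s['eef_rot'],s['contact_force'],s['moment'])
c=r.capture("wrist");cv2.imwrite('pics/w5.png',c['color'][:,:,::-1])
E
```

```text
time_s: 19.9
tcp_pos: [0.5519, 0.1479, 0.1256]
eef_rot: [-180.0, -0.0, -72.3]
contact_force: [-3.8, -0.9, 6.5]
gripper_width: 0.0114
gripper_force: 55.0
time_s: 20.7
tcp_pos: [0.552, 0.1478, 0.1256]
eef_rot: [180.0, -0.0, -52.3]
contact_force: [-3.4, -1.8, 6.0]
gripper_width: 0.0111
gripper_force: 55.0
time_s: 21.5
tcp_pos: [0.5522, 0.1477, 0.1256]
eef_rot: [180.0, -0.0, -32.3]
contact_force: [-2.7, -2.2, 4.7]
gripper_width: 0.0115
gripper_force: 55.0
[0.55215405 0.14774047 0.12558306] [ 1.79995888e+02 -3.46172028e-02 -3.23130262e+01] [-2.7404182  -2.23923018  4.67803186] [-0.7973424   0.80418102 -0.11624787]
```

View pics/w5.png

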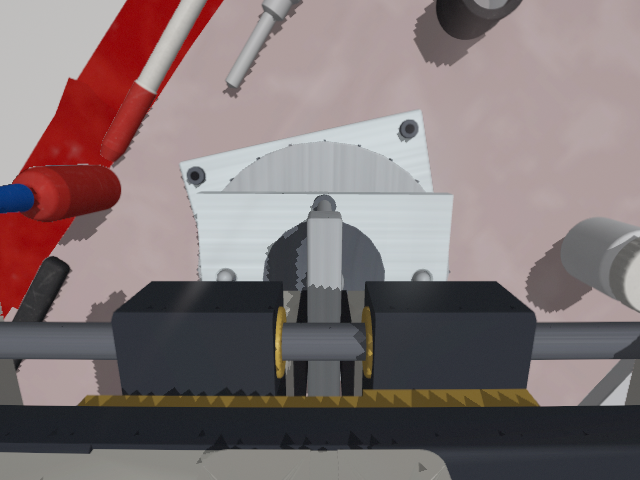

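The pins stand in both plate holes at (227,273) and (422,274), the plate lies flush, and the spring moment is about 0.12 N m. I now turn the last part up to the stop.

```bash
python3 -m crank '[[[0,0,-1],[0,0,0],1],[[0,0,-2],[0,0,0],1],[[0,0,-3],[0,0,0],1],[[0,0,-2.5],[0,0,0],1],[[0,0,-1.5],[0,0,0],1],[[0,0,-1],[0,0,0],1],[[0,0,-0.5],[0,0,0],1],[[0,0,0],[0,0,0],1]]'
python3 -c "
from plant import r
s=r.get_state();print(s['eef_rot'],s['contact_force'],s['moment'])"
python3 -m crank '[[[0,0,-0.4],[0,0,0],1],[[0,0,-0.3],[0,0,0],1],[[0,0,0],[0,0,0],1],[[0,0,0],[0,0,0],1]]'
python3 -c "
from plant import r
s=r.get_state();print(s['eef_rot'],s['contact_force'],s['moment'])"
```

```text
time_s: 22.35
tcp_pos: [0.5522, 0.1477, 0.1256]
eef_rot: [180.0, -0.0, -20.9]
contact_force: [-1.2, -2.4, 4.1]
gripper_width: 0.0112
gripper_force: 55.0
[ 1.79986850e+02 -3.69742255e-02 -2.08727327e+01] [-1.22990455 -2.4498915   4.1328996 ] [-1.02110056  0.73048367 -0.11912929]
time_s: 22.75
tcp_pos: [0.5522, 0.1477, 0.1256]
eef_rot: [180.0, -0.0, -20.2]
contact_force: [-2.9, -2.6, 5.4]
gripper_width: 0.0121
gripper_force: 55.0
[ 1.79989059e+02 -3.55245850e-02 -2.01943799e+01] [-2.93774276 -2.60634491  5.44492819] [-0.98569547  0.76083966 -0.13093661]
```

```bash
python3 -m crank '[[[0,0,-0.3],[0,0,0],1],[[0,0,-0.2],[0,0,0],1],[[0,0,0],[0,0,0],1],[[0,0,0],[0,0,0],1]]' | sed -n 3p
python3 -c "
from plant import r
s=r.get_state();print(s['contact_force'],s['moment'])"
python3 -m crank '[[[0,0,-0.3],[0,0,0],1],[[0,0,-0.2],[0,0,0],1],[[0,0,0],[0,0,0],1],[[0,0,0],[0,0,0],1]]'| sed -n 3p
python3 -c "
from plant import r
s=r.get_state();print(s['contact_force'],s['moment'])"
```

```text
eef_rot: [180.0, -0.0, -19.7]
[-2.42090964 -2.45927043  5.59105463] [-1.06198311  0.60105216 -0.1295855 ]
eef_rot: [-180.0, -0.1, -19.2]
[-0.8308436  -2.89439491  5.50956247] [-1.19757742  0.23159204 -0.28234755]
```

```bash
python3 -m crank '[[[0,0,-0.2],[0,0,0],1],[[0,0,-0.1],[0,0,0],1],[[0,0,0],[0,0,0],1],[[0,0,0],[0,0,0],1]]' | sed -n 3p
python3 -c "
from plant import r
s=r.get_state();print(s['contact_force'],s['moment'])"
python3 -m crank '[[[0,0,-0.2],[0,0,0],1],[[0,0,-0.1],[0,0,0],1],[[0,0,0],[0,0,0],1],[[0,0,0],[0,0,0],1]]'| sed -n 3p
python3 - <<'E'
from plant import r
import cv2
s=r.get_state();print(s['contact_force'],s['moment'],s['tcp_pos'])
for n in('wrist','scene'):cv2.imwrite(f'pics/{n}6.png',r.capture(n)['color'][:,:,::-1])
w=cv2.imread('pics/wrist6.png')[100:290,180:460];v=cv2.imread('pics/scene6.png')[170:330,200:400]
cv2.imwrite('pics/f6.png',cv2.hconcat([cv2.resize(w,(420,285)),cv2.resize(v,(356,285))]))
E
```

```text
eef_rot: [-180.0, -0.1, -18.9]
[ 0.89231898 -3.34692644  5.91602617] [-1.29773933  0.0041811  -0.31367808]
eef_rot: [-180.0, -0.1, -18.6]
[ 1.73016103 -4.41954731  5.0419658 ] [-1.46575081 -0.34985507 -0.35616841] [0.55267503 0.14797634 0.12555759]
```

View pics/f6.png

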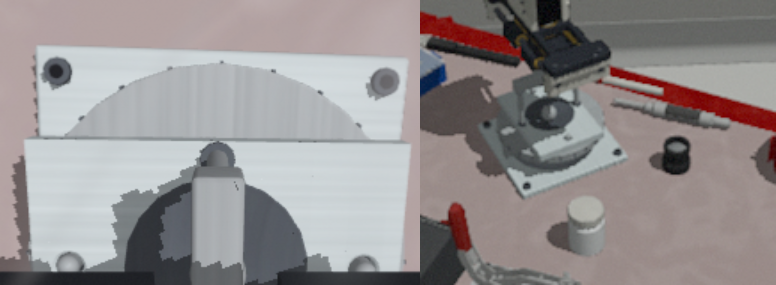

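The table is at the stop: the moment rises past the spring's 0.13 N m to 0.36 N m. The foot edge is parallel to the plate within the pin play, and the plate is flush. In the scene view the ball is in the middle of the dish, and the jar and loupe are standing. I let it settle and hand in.

```bash
python3 -m crank '[[[0,0,0],[0,0,0],1],[[0,0,0],[0,0,0],1],[[0,0,0],[0,0,0],1],[[0,0,0],[0,0,0],1],[[0,0,0],[0,0,0],1],[[0,0,0],[0,0,0],1],[[0,0,0],[0,0,0],1],[[0,0,0],[0,0,0],1]]'
python3 -c "
from plant import r
s=r.get_state();print(s['moment'],s['contact_force']);print(r.close_job())"
```

```text
time_s: 25.25
tcp_pos: [0.5527, 0.148, 0.1256]
eef_rot: [-180.0, -0.1, -18.6]
contact_force: [0.4, -3.9, 6.3]
gripper_width: 0.0115
gripper_force: 55.1
[-1.45246284 -0.403831   -0.27583639] [ 0.37321662 -3.93905583  6.27486823]
the job is handed in; nothing more can be done
None
```

The job is handed in at 25 s: the plate sits flush over both pins, turned a quarter turn to the stop and held there against the spring; the last pictures showed the ball mid-dish and the jar and loupe standing, but I did not check the bottle again at the end.

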